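# Move the charged battery from the charger to the work light

## Robot

A 6-joint arm with a two-finger parallel gripper is mounted at the origin on the work surface. World frame = base frame: x ahead of the robot, y to its left, z up, the work surface at z = 0. Lengths are in m, angles in rad, forces in N, time in s.
With the tool pointing down it reaches from about 0.3 to 0.775 m from the base axis. Payload 14.6 kg.
Tool frame: the origin (TCP) lies at the centre of the arm's flange, where the gripper is bolted on; the fingertips stand 199 mm ahead of it and the grasp point (between the pads) lies ctrl.tcp_to_grasp ahead of it (ctrl.tcp_to_grasp is the distance from the TCP to the grasp point, in m); z points along the fingers, y is the line along which they close (so a half turn about z gives the same grasp; the last joint's range is limited). The gripper opens to 94 mm and grips with 3 to 60 N. Pads are 16 mm wide; open, the fingers measure 119 mm over their backs; the gripper's body (75 mm by 177 mm) begins 78 mm behind the grasp point.
Start: joints at [-1.374, 0.3, 1.521, -0, 1.321, -0.067], TCP at [0.143, -0.531, 0.405] pointing down, gripper open.
Joint ranges: [-3.03, 3.03], [-0.79, 2.21], [0.23, 2.52], [-1.04, 4.18], [0, 3.07], [-2.55, 2.55]. Speed limits (rad/s): [2.22, 2.22, 2.57, 3.14, 3.14, 3.14].

## Interface

Orientations are given as [roll, pitch, yaw] about the fixed x, y, z axes, in that order (R = Rz(yaw) Ry(pitch) Rx(roll)).
In Python, from station import ctrl gives the robot as it stands. The module is installed in compiled form; this text tells all that it offers.
- The arm moves only by the shell command python3 -m jog 'ROWS' [OPENING] [FORCE]. ROWS is JSON, a list of rows, each a list of 6 numbers: the shift along the tool's x, y, z in cm, then the turn, a rotation vector about the tool's x, y, z in rad. In form: [[tx, ty, tz, ax, ay, az], ...]. A call has 1 to 8 rows; each row is the pose to reach, as a shift and turn from the pose commanded when the call began, along the tool's axes at that moment; what a row does not reach only later rows make up. A row lasts 1/10 s, in which the tool goes at most 50 mm and 8.59 degrees, less where a joint would pass 70% of its speed; a pose out of reach is approached as far as the arm can. A call with a gripper value outside its range is refused whole. OPENING is the opening in per cent of the stroke, from 0 (shut) to 100 (fully open), set as the call begins (- or left out, the last holds). The fingers move at their own pace and stop on an object; FORCE is the grip in N (left out, the last holds). Time passes only in rows, so rows that repeat a pose let the fingers close. It gives the time, the measured TCP pose, the force, the opening and the grip force at its end, in the units of the state.
- ctrl.get_obs(): the state, without advancing time (a new reading comes with each control period).
- ctrl.camera(name): name is "scene" or "top" or "wrist"; returns a dict with "img" (480x640x3 uint8, blue, green, red), "intrinsics" (3x3 intrinsics, pixels), "R" (3x3) and "t" (3): a world point X has camera coordinates R X + t. Camera axes: x right, y down, z forward; pixel columns grow to the right and rows downward; lengths in m; the calibration is good to about 2 mm. A picture is of the moment at which its call begins. There is no depth.
- ctrl.hand_in(): hands the job in; it is judged then, once.
The state is a dict: "time_s": time; "qpos": joint angles; "joint_vel": joint speeds; "tau": joint torques, N m; "ee_pos": TCP position; "eef_rot": TCP orientation; "force": force on the tool from outside, world axes, zero at the start; "moment": the same for the moment, N m; "grip_width": finger opening in m; "grip_force": force on a finger pad.
Only numpy, scipy, OpenCV 4.12 (cv2) and the standard library are available. Lean on these libraries where they do the work, as an engineer would, in place of code of your own. Each camera call takes 0.05 s, during which the arm holds its last target. There are 200 camera calls.

## Task

The work light is dead: squeeze the two side tabs of the charged battery pack and slide it back off the charger's rails, then set it on the rear deck of the light's battery bay and start its tongue on the rails. Let go of the tabs before the catches reach their keepers, and push the pack forward, fully home, until both spring catches click out by themselves. The rails are plastic, so ease the pack off and on by feel and never load the charger or the light with more than about 35 N; leave the other things on the bench where they are.

Things in the scene. Friction and masses are not known exactly. Their poses are not given: they have to be found in the camera images.
- pack: slide battery pack, dark plastic, about 0.4 kg, seated on the charger at the start, rail side down. Origin: centre of its underside, midway along; +x is its leading end (goes onto rails first), z up. Body 90 long (x -45 to 45), 56 wide, at z 13 to 52; flat tail face at x -45
- pack_tongue (a point): front tip of the pack's T-shaped tongue, 42 mm ahead of the pack's origin. Tongue: flange 40 wide, z 0 to 6, x -30 to 36, narrowed to 34 wide and 4 thick up to this tip; neck 28 wide joins it to the body at z 6 to 13
- pack_tabs (a point): point midway between the two grey ribbed squeeze tabs on the pack's flanks, pack x -24, z 30. Each tab 24 long, 18 high (z 21 to 39), 5 mm proud: 66 over both, 57 squeezed, with 4 N each. It pulls in a steel catch nose below it (pack x -28.5 to -15, z 1 to 6): flat rear, sloped front, 5.5 mm out of the flange's flank. A grip of 15 to 30 N across the tabs, from above, holds both in
- catch_left (a joint): left (+y) catch of the pack, m: 0 = sprung out, 0.0045 = squeezed in; from 0.003 on it clears the keepers. It is pushed in while it rides over a keeper and springs back to about 0 when it clicks in behind it
- catch_right (a joint): right (-y) catch of the pack, the same values
- charger: black battery charger, 187 x 116 mm (152 over its screw ears), screwed down, hump 72 high at x 56 to 84; origin on the bench under its seat point, +x is the way a pack is slid on (open end at -x, towards the robot), z up. Its deck, rails, keepers and stop have the same shape as the light's, and do not float
- charger_seat (a point): point on the charger's deck, 58 mm above its origin: here lies the origin of a pack that is fully home on the charger; x along the rails, z up. The pack must go back 50 mm (to x -50) before its tongue is out from under the rails and it can be lifted
- light: LED work light: foot on a steel plate (165 x 124 mm) screwed down, battery bay on top, at its +x end a finned lamp head 156 wide, tilted, x 60 to 195, up to 165 high; origin on the bench under its seat point, +x is the way a pack is slid on (open end at -x, towards the robot), z up
- light_seat (a point): point on the deck of the light's battery bay, 75 mm above the light's origin, where the origin of a pack fully home nominally lies; x forward along the rails. The bay floats stiffly fore and aft in the foot: rails, keepers and hard stop lie together up to 6 mm before or behind, differently each time; feel for them. Home is thus at x -8 to +7 mm. The flat deck is 64 wide, x -100 to 52
- light_mouth (a point): deck point at the flared mouth of the light's rails (nominal), 17 mm behind light_seat; the mouth narrows from 52 to 42 mm over 9 mm. Rails run from its narrow end to 48 mm ahead of the seat; lips 31 apart, underside 7.5 and top 11.5 above the deck, hooking over the pack's flange with 1 mm play each side and 1.5 mm above. A pack with its origin at seat x -58 or less clears them
- light_keepers (a point): deck point midway between the two keeper posts' rear faces (nominal), 30 mm behind light_seat. Posts 45 apart, 9 high, 7 long, sloped fronts begin 19 mm behind this point, 55 apart. With free tabs the catch noses meet the slopes at pack x -19 (+-6) of the seat, ride up with 3 to 13 N of push (low on the tail is best) and click out 1.5 mm before the hard stop. Nothing beside the deck is higher
- tape: loose bystander, to be left where it is: tape measure 68 x 40 x 60 mm, origin under its centre
- stem_pack: loose bystander, to be left where it is: older stem-type battery 72 x 60 mm, 78 high, which fits neither rail; origin under its centre
- glue: loose bystander, to be left where it is: glue bottle, 66 across, 190 high, origin under its centre
- pencil: loose bystander, to be left where it is: flat carpenter's pencil 175 x 14 x 8 mm, origin under its centre
- sanding_block: loose bystander, to be left where it is: cork sanding block 120 x 66 x 34 mm, origin under its centre
- square: loose bystander, to be left where it is: combination square, 300 mm blade along x, 18 high, origin under the blade's middle
- screw_tray: loose bystander, to be left where it is: blue tray of screws 170 x 110 x 40 mm, origin under its centre
Things that resemble listed ones, but are neither listed nor needed, are in the scene too. What is shaped like the pack but pink or turquoise is not meant.

How it is judged:
On the way, in this order (a step that is already met when the one before it is completed fails the run):
1. the pack is off the charger's rails (distance between pack and charger_seat above 0.08 m), for 0.1 s.
2. the pack's tongue is on the rails of the light's bay, still short of the keepers, with both tabs let go (x of pack in the frame of light_seat between -0.042 and -0.02 m and z of pack in the frame of light_seat between -0.003 and 0.004 m and y of pack in the frame of light_seat between -0.006 and 0.006 m and value of joint each of catch_left, catch_right below 0.001 m), for 0.1 s.
At the end, for the whole second after the job is handed in: The pack stands on the light's bay at its seat (x within -9 to +8 mm, y within 3 mm, z within -3 to +4 mm of light_seat), level within 0.06 rad, with both catches sprung out behind their keepers (each joint under 1 mm), at rest and released (x of pack in the frame of light_seat between -0.009 and 0.008 m and y of pack in the frame of light_seat between -0.003 and 0.003 m and z of pack in the frame of light_seat between -0.003 and 0.004 m and angle between pack's own z axis and vertical below 0.06 rad and value of joint each of catch_left, catch_right below 0.001 m and linear speed of pack below 0.01 m/s); the robot touches nothing.
It fails at once if the charger is loaded by the pack with more than 35 N (contact force between pack and charger above 35 N).
It fails at once if the light is loaded by the pack with more than 35 N (contact force between pack and light above 35 N).
It fails at once if the robot leans on the charger or the light with more than 35 N (contact force between any of the arm, the fingers and charger above 35 N or contact force between any of the arm, the fingers and light above 35 N).
It fails at once if another thing on the bench was shifted by more than 15 mm (distance of any of tape, stem_pack, glue, pencil, sanding_block, square, screw_tray from where it was at the start of the episode above 0.015 m).
It also fails if it takes over 61 s, if anything falls off the work surface, if the arm or the gripper's body presses on something with over 40 N, if the wrist force passes 120 N, or if a joint passes its speed limit or range.

## Working session

There is one attempt and no reset: what is moved stays moved. The work goes in short steps, Python scripts to look and compute and a shell command to move; the robot and the scene stay as the last step left them, time stands still between calls to the robot, and variables do not carry over. Pictures are saved under pics/ and viewed, at most 10 in all, crops included, and the job is handed in when it is done.

```bash
mkdir -p pics; cat > h.py <<'E'
import numpy as np, cv2
from station import ctrl
def cam(n):
    c=ctrl.camera(n); return c['img'],np.array(c['intrinsics']),np.array(c['R']),np.array(c['t']).ravel()
def ray(c,u,v,z):
    _,K,R,t=c; o=-R.T@t; d=R.T@np.linalg.solve(K,[u,v,1]); return o+d*(z-o[2])/d[2]
def proj(c,X):
    _,K,R,t=c; p=K@(R@np.array(X)+t); return p[:2]/p[2]
E
python3 - <<'E'
from h import *
for n in('scene','top'):
    c=cam(n); cv2.imwrite(f'pics/{n}0.png',c[0]); print(n,-c[2].T@c[3])
o=ctrl.get_obs(); print(o, ctrl.tcp_to_grasp)
E
```

```text
scene [1.4019171  1.23804326 1.08169595]
top [ 0.33357904 -0.0238972   1.37951778]
{'time_s': 0.1, 'qpos': array([-1.37359601e+00,  3.00421093e-01,  1.52153477e+00,  9.01585082e-06,
        1.32067393e+00, -6.65740606e-02]), 'joint_vel': array([-0.00180897, -0.0017725 , -0.00168395,  0.0004302 ,  0.00010239,
        0.00054819]), 'tau': array([ 1.46340280e-03, -5.32638502e+01, -3.53279757e+01,  7.09460699e-02,
        2.35438946e-02, -6.11528935e-05]), 'ee_pos': array([ 0.14340515, -0.53094476,  0.40413323]), 'eef_rot': array([-3.14055839e+00, -7.77094708e-05,  2.63772103e-01]), 'force': array([-0.51496547, -0.71830965,  0.23021568]), 'moment': array([ 0.02184967, -0.00274701,  0.01999259]), 'grip_force': 0.0, 'grip_width': 0.09386836339469197} 0.1804
```

View pics/top0.png

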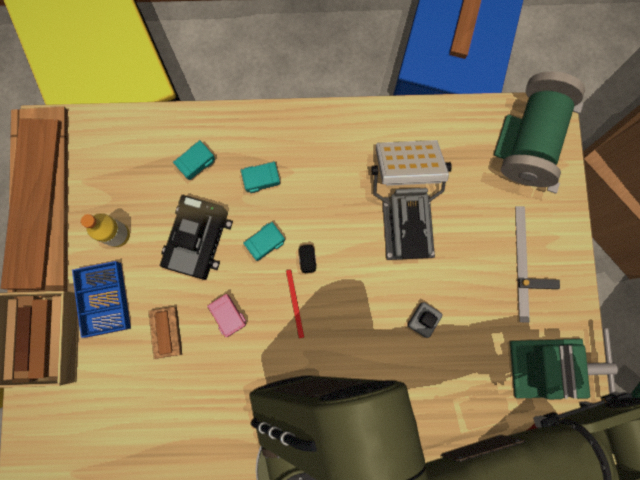

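View pics/scene0.png

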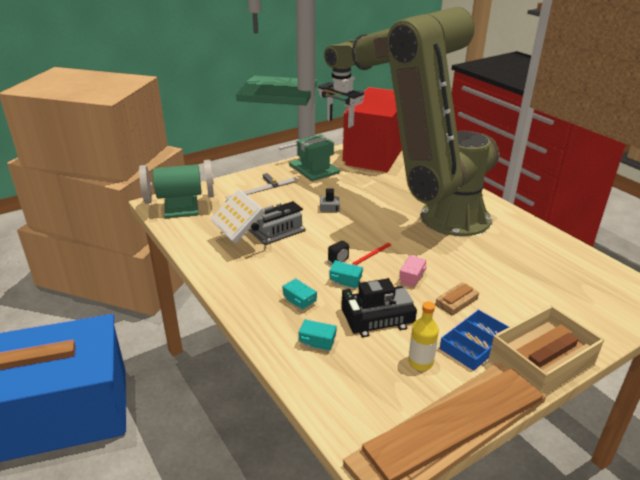

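Top view: charger with a dark pack at about (195,237), light at (410,225). Lookalikes are turquoise packs (195,160), (260,177), (265,241), a pink one (227,315), and the stem pack (425,318). I choose the dark one on the charger and check it in a close crop.

```bash
python3 - <<'E'
from h import *
c=cam('top'); I=c[0]
a=cv2.resize(I[185:290,150:250],None,fx=4,fy=5.7,interpolation=3) if 0 else cv2.resize(I[188:288,150:245],(399,420),interpolation=3)
b=cv2.resize(I[135:270,362:460],(305,420),interpolation=3)
cv2.imwrite('pics/crop1.png',np.hstack([a,b]))
E
```

```text
(no output)
```

View pics/crop1.png

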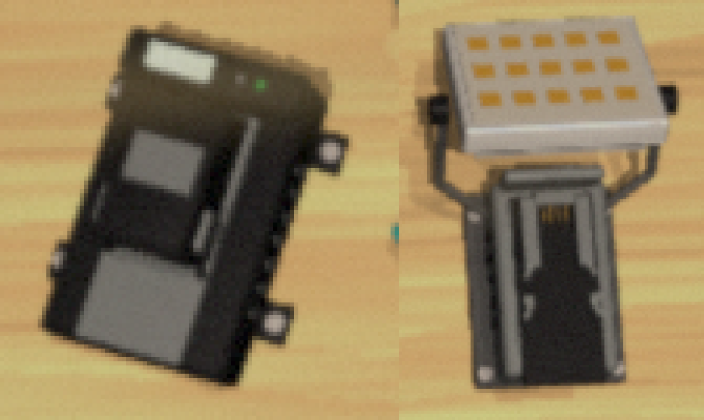

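Dark pack confirmed on the charger (crop: pack's light label at (160,160), grey free deck behind it with corners (103,248), (208,268), (185,365), (78,335)). The light's bay has its rails at crop x 525–605.

```bash
python3 - <<'E'
from h import *
c=cam('top')
P=[ray(c,150+x/4.2,188+y/4.2,.058) for x,y in[(103,248),(208,268),(185,365),(78,335)]]
print(np.round(P,3)); d=lambda a,b:np.linalg.norm(a-b); print(d(P[0],P[1]),d(P[1],P[2]),d(P[3],P[2]))
for x,y,z in[(485,373,.01),(615,370,.01),(475,215,.01),(605,209,.01),(515,376,.075),(605,374,.075),(525,200,.086),(590,195,.086),(529,305,.084),(597,305,.084)]:
    print(x,y,np.round(ray(c,362+(x-399)/3.11,135+y/3.11,z),3))
c=cam('wrist'); print(c[1],-c[2].T@c[3],c[2])
E
```

```text
[[0.542 0.316 0.058]
 [0.528 0.254 0.058]
 [0.471 0.267 0.058]
 [0.491 0.33  0.058]]
0.06316733918633462 0.058247729987033044 0.06545903877113961
485 373 [ 0.512 -0.221  0.01 ]
615 370 [ 0.512 -0.328  0.01 ]
475 215 [ 0.646 -0.22   0.01 ]
605 209 [ 0.647 -0.329  0.01 ]
515 376 [ 0.501 -0.235  0.075]
605 374 [ 0.5   -0.306  0.075]
525 200 [ 0.639 -0.249  0.086]
590 195 [ 0.642 -0.301  0.086]
529 305 [ 0.555 -0.248  0.084]
597 305 [ 0.554 -0.301  0.084]
[[432.1546858    0.         319.50337358]
 [  0.         432.1546858  234.31111877]
 [  0.           0.           1.        ]] [ 0.22196957 -0.51026731  0.38382063] [[ 0.26019701 -0.96555488 -0.00113314]
 [-0.92609811 -0.24989594  0.28265583]
 [-0.27320288 -0.0724968  -0.95922073]]
```

Estimates: pack tabs near (0.555, 0.280), charger yaw about -0.24. The light's yaw is about 0, with its seat near (0.598, -0.273). Sizes check out (63–65 mm deck width). Moving over to the charger.

```bash
python3 -m jog '[[4,-4,0,0,0,0.03],[8,-8,0,0,0,0.06],[12,-12.5,0,0,0,0.1],[16,-17,0,0,0,0.13],[19,-21,0,0,0,0.16],[22,-24.5,0,0,0,0.19],[25,-28,0,0,0,0.22],[28,-31,0,0,0,0.25]]' 100 20
python3 - <<'E'
from h import *
o=ctrl.get_obs();print(o['qpos'],o['ee_pos'],o['eef_rot'])
E
```

```text
time_s: 1.05
ee_pos: [0.3245, -0.1726, 0.4049]
eef_rot: [3.141, -0.001, 0.012]
force: [2.0, -0.9, 0.1]
grip_width: 0.094
grip_force: 0.0
[-5.88600372e-01 -1.22880488e-01  1.98057600e+00 -2.81942548e-06
  1.28299312e+00  9.70212704e-01] [ 0.32448356 -0.17259762  0.40490484] [ 3.14107954e+00 -7.44290454e-04  1.19842404e-02]
```

```bash
python3 -m jog '[[2,-4.5,0,0,0,0.03],[4,-9,0,0,0,0.06],[6,-13.5,0,0,0,0.09],[8,-18,0,0,0,0.12],[10,-22.5,0,0,0,0.15],[12,-27,0,0,0,0.18],[14,-31,0,0,0,0.21],[16,-35,0,0,0,0.25]]'
python3 -m jog '[[4.5,-2,0,0,0,0],[7.5,-6,0,0,0,0],[9.5,-8.5,0,0,0,0],[9.5,-8.5,0,0,0,0]]'
python3 - <<'E'
from h import *
o=ctrl.get_obs();print(o['qpos'],o['ee_pos'],o['eef_rot'])
c=cam('wrist'); cv2.imwrite('pics/w1.png',c[0]); np.savez('w1',*c)
E
```

```text
time_s: 1.85
ee_pos: [0.4799, 0.1797, 0.4046]
eef_rot: [-3.142, -0.0, -0.237]
force: [0.7, -0.8, 0.3]
grip_width: 0.0945
grip_force: 0.0
time_s: 2.25
ee_pos: [0.5935, 0.2398, 0.4027]
eef_rot: [3.141, 0.002, -0.235]
force: [-1.0, 0.2, -0.2]
grip_width: 0.0943
grip_force: 0.0
[3.26814127e-01 5.06232311e-01 1.23931914e+00 1.26816998e-04
 1.39793412e+00 2.13251348e+00] [0.59354478 0.23984827 0.40267841] [ 3.14069010e+00  1.66857615e-03 -2.34925715e-01]
```

View pics/w1.png

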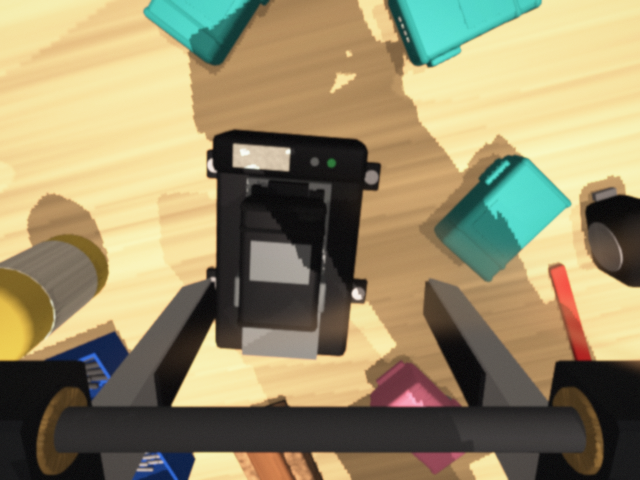

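Wrist view: the pack's dark top spans about x 240–325, y 197–330, with its label at (280,262), tab edges at (237,290) and (322,288), and deck rear corners (242,356), (317,359).

```bash
python3 - <<'E'
from h import *
z=np.load('w1.npz'); c=[z[k] for k in z.files]
for u,v,h in[(242,356,.058),(317,359,.058),(240,327,.11),(316,331,.11),(246,203,.11),(325,206,.11),(237,290,.088),(322,288,.088),(250,242,.11),(312,243,.11),(309,285,.11),(250,281,.11),(213,160,.01),(371,176,.01),(357,291,.01),(212,275,.01)]:
    print(u,v,np.round(ray(c,u,v,h),4))
I=c[0][185:365,215:345]; cv2.imwrite('pics/crop2.png',cv2.convertScaleAbs(cv2.resize(I,None,fx=3.3,fy=3.3,interpolation=3),alpha=2.2,beta=15))
E
```

```text
242 356 [0.4892 0.3316 0.058 ]
317 359 [0.4714 0.2701 0.058 ]
240 327 [0.5412 0.3085 0.11  ]
316 331 [0.5257 0.2574 0.11  ]
246 203 [0.6256 0.2795 0.11  ]
325 206 [0.6118 0.2306 0.11  ]
237 290 [0.5603 0.3092 0.088 ]
322 288 [0.5472 0.2478 0.088 ]
250 242 [0.5997 0.2843 0.11  ]
312 243 [0.5895 0.2447 0.11  ]
309 285 [0.5608 0.2538 0.11  ]
250 281 [0.573 0.292 0.11 ]
213 160 [0.6509 0.3183 0.01  ]
371 176 [0.606  0.1898 0.01  ]
357 291 [0.5034 0.2241 0.01  ]
212 275 [0.5503 0.351  0.01  ]
```

View pics/crop2.png

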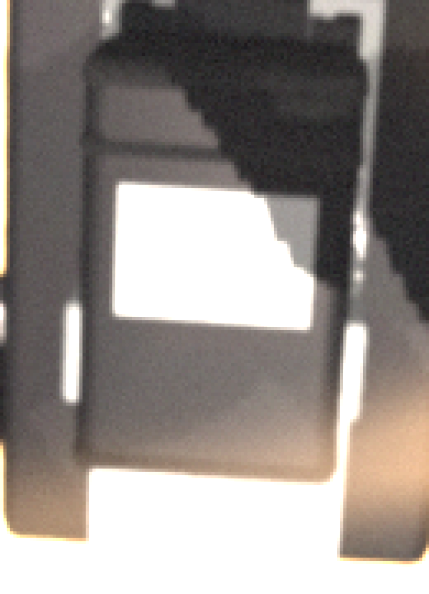

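```bash
python3 - <<'E'
from h import *
z=np.load('w1.npz'); c=[z[k] for k in z.files]
f=lambda x,y,h:ray(c,215+x/3.3,185+y/3.3,h)[:2]
def yw(a,b): d=b-a; return np.arctan2(d[1],d[0])
tl,tr=f(78,465,.11),f(335,478,.11); L=f(63,352,.097);R=f(365,372,.097)
print('tail',tl,tr,np.linalg.norm(tl-tr),yw(tr,tl)-np.pi/2,'tabs',L,R,np.linalg.norm(L-R),yw(R,L)-np.pi/2,(L+R)/2)
q=[f(*p,.11) for p in[(117,182),(320,195),(311,328),(112,315)]]
print('label',yw(q[1],q[0])-np.pi/2,yw(q[2],q[3])-np.pi/2,yw(q[3],q[0]),yw(q[2],q[1]))
print('sides',yw(f(78,465,.11),f(97,80,.11)),yw(f(335,478,.11),f(362,80,.11)))
print('tabs ends',f(63,305,.097),f(63,400,.097),f(365,325,.097),f(365,420,.097))
t=(tl+tr)/2
for y in(-.29,-.315,-.34): print(y,'grasp from tail',t+.021*np.array([np.cos(y),np.sin(y)]))
E
```

```text
tail [0.54227534 0.30916046] [0.52653042 0.25683364] 0.05464429621348615 -0.2922783484886422 tabs [0.56300676 0.30881445] [0.5430884 0.2461779] 0.06572730167419451 -0.307886663421193 [0.55304758 0.27749618]
label -0.3028971107768079 -0.3062740274728697 -0.31669779213921245 -0.3048177072572883
sides -0.33278615356261576 -0.2981872281995986
tabs ends [0.57352353 0.3056567 ] [0.5520429  0.31210645] [0.55385353 0.24364012] [0.5318646  0.24882382]
-0.29 grasp from tail [0.554526   0.27699205]
-0.315 grasp from tail [0.5543696 0.2764909]
-0.34 grasp from tail [0.55420073 0.27599382]
```

```bash
python3 -m jog '[[-2.4,-1.4,1,0,0,0.035],[-4.7,-2.7,4,0,0,0.071],[-4.7,-2.7,7,0,0,0.071],[-4.7,-2.7,9.3,0,0,0.071],[-4.7,-2.7,9.3,0,0,0.071]]'
python3 - <<'E'
from h import *
o=ctrl.get_obs();print(o['qpos'],o['ee_pos'],o['eef_rot'])
c=cam('wrist'); cv2.imwrite('pics/w2.png',cv2.convertScaleAbs(c[0],alpha=1.8,beta=10)); np.savez('w2',*c)
E
```

```text
time_s: 2.8
ee_pos: [0.5514, 0.2746, 0.3092]
eef_rot: [3.138, 0.004, -0.307]
force: [-0.8, 0.4, -0.3]
grip_width: 0.094
grip_force: 0.0
[ 4.02577826e-01  5.33598800e-01  1.42183081e+00 -5.36455494e-05
  1.19104571e+00  2.28068392e+00] [0.55137702 0.27457212 0.3091722 ] [ 3.13837266  0.00367077 -0.30729567]
```

View pics/w2.png

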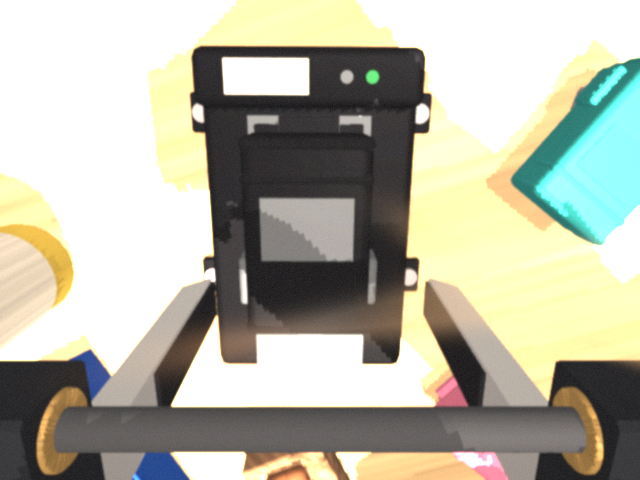

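The fingers straddle the pack: tabs at (243,278) and (373,277), fingertips at (213,285) and (427,285). The pack sits about 10 px left of the finger centre.

```bash
python3 - <<'E'
from h import *
z=np.load('w2.npz'); c=[z[k] for k in z.files]
o=ctrl.get_obs(); print(o['ee_pos'],o['eef_rot'])
L=ray(c,240,278,.097);R=ray(c,376,277,.097);m=(L+R)/2
print(m,np.linalg.norm(L-R)); t=[ray(c,u,v,.11) for u,v in((247,332),(370,334),(247,140),(373,140),(260,198),(355,198),(355,262),(259,262))]
print(np.round(t,4)); l=np.mean(t[4:],0); print('label',l, (t[0]+t[1])/2)
y=o['eef_rot'][2]; ex=np.array([np.cos(y),np.sin(y)]); ey=np.array([np.sin(y),-np.cos(y)])
d=(m-o['ee_pos'])[:2]; print('shift',d@ex,d@ey,'label y',(l-o['ee_pos'])[:2]@ey)
for a,b in((3,1),(2,0),(5,6),(4,7)): q=t[a]-t[b]; print(np.arctan2(q[1],q[0]))
for a,b in((0,1),(4,5),(7,6)): q=t[a]-t[b]; print(np.arctan2(q[1],q[0])-np.pi/2)
# where tool axis point at z=.11 appears
print(proj(c,list(o['ee_pos'][:2])+[.11]))
# tip pixels if symmetric
for s in(.047,-.047): print(proj(c,list(o['ee_pos'][:2]+s*ey)+[.11]))
E
```

```text
[0.55193903 0.27471014 0.31141746] [ 3.14036461e+00  1.38170682e-03 -3.07502370e-01]
[0.55536961 0.27719826 0.097     ] 0.06478019882972022
[[0.5432 0.3105 0.11  ]
 [0.5249 0.2567 0.11  ]
 [0.6247 0.2802 0.11  ]
 [0.6093 0.2317 0.11  ]
 [0.6006 0.2833 0.11  ]
 [0.5885 0.2453 0.11  ]
 [0.561  0.2533 0.11  ]
 [0.5739 0.2935 0.11  ]]
label [0.58102201 0.2688563  0.11      ] [0.53404227 0.28357786 0.11      ]
shift 0.0025165572978763603 -0.0034097654965039477 label y -0.003223549481089701
-0.28821410516341395
-0.35588605446632215
-0.28436474397240996
-0.3626006521312191
-0.32780917884437466
-0.30852247372566644
-0.3090046691710622
[314.99615953 293.75610849]
[419.56074355 293.58722358]
[210.29134544 293.92521988]
```

```bash
python3 -m jog '[[0.3,-0.3,1.5,0,0,0],[0.3,-0.3,3,0,0,0],[0.3,-0.3,4,0,0,0],[0.3,-0.3,4,0,0,0],[0.3,-0.3,4,0,0,0]]'
python3 -m jog '[[0,0,0,0,0,0],[0,0,0,0,0,0],[0,0,0,0,0,0],[0,0,0,0,0,0],[0,0,0,0,0,0]]' 0 22
```

```text
time_s: 3.35
ee_pos: [0.5563, 0.2772, 0.2716]
eef_rot: [3.141, 0.0, -0.307]
force: [-0.1, -0.1, -0.1]
grip_width: 0.0938
grip_force: 0.0
time_s: 3.85
ee_pos: [0.5562, 0.2773, 0.272]
eef_rot: [-3.141, -0.0, -0.307]
force: [1.5, 4.5, 2.7]
grip_width: 0.0573
grip_force: 5.6
```

```bash
python3 -m jog '[[0,0,0,0,0,0],[0,0,0,0,0,0],[0,0,0,0,0,0]]'; python3 -m jog '[[-0.2,0,0,0,0,0],[-0.4,0,0,0,0,0],[-0.6,0,0,0,0,0],[-0.8,0,0,0,0,0]]'
```

```text
time_s: 4.15
ee_pos: [0.5562, 0.2773, 0.272]
eef_rot: [-3.141, -0.0, -0.307]
force: [-0.9, 2.0, 4.8]
grip_width: 0.0556
grip_force: 22.0
time_s: 4.55
ee_pos: [0.5486, 0.2796, 0.272]
eef_rot: [-3.141, -0.001, -0.307]
force: [5.3, 0.2, 4.7]
grip_width: 0.0563
grip_force: 22.0
```

```bash
python3 -m jog '[[-0.3,0,0,0,0,0],[-0.6,0,0,0,0,0],[-0.9,0,0,0,0,0],[-1.2,0,0,0,0,0],[-1.5,0,0,0,0,0],[-1.8,0,0,0,0,0],[-2.1,0,0,0,0,0],[-2.4,0,0,0,0,0]]'; python3 -m jog '[[-0.3,0,0,0,0,0],[-0.6,0,0,0,0,0],[-0.9,0,0,0,0,0],[-1.2,0,0,0,0,0],[-1.5,0,0,0,0,0],[-1.8,0,0,0,0,0],[-2.1,0,0,0,0,0],[-2.4,0,0,0,0,0]]'
python3 - <<'E'
from h import *
c=cam('wrist'); cv2.imwrite('pics/w3.png',cv2.convertScaleAbs(c[0],alpha=1.8,beta=10))
E
```

```text
time_s: 5.35
ee_pos: [0.5257, 0.2869, 0.272]
eef_rot: [-3.141, -0.001, -0.307]
force: [3.9, -1.0, 4.9]
grip_width: 0.0559
grip_force: 22.0
time_s: 6.15
ee_pos: [0.5028, 0.2941, 0.272]
eef_rot: [-3.141, -0.001, -0.307]
force: [3.8, -1.1, 6.1]
grip_width: 0.0558
grip_force: 22.0
```

View pics/w3.png

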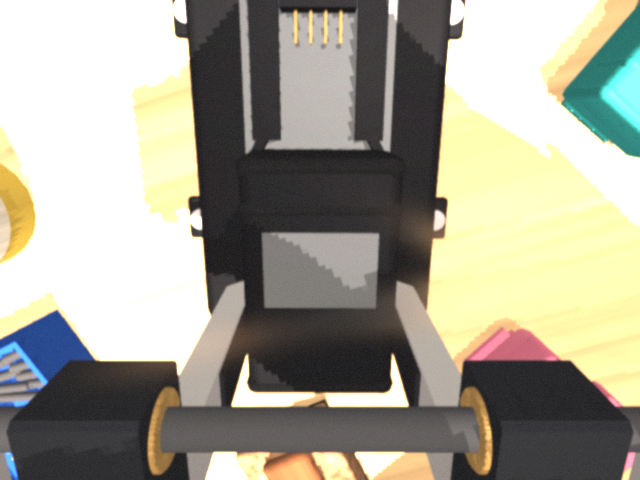

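The pack has come back clear of the rails (its front at (320,152), mouth and contacts visible ahead). I ease back a little more, firm the grip and lift.

```bash
python3 -m jog '[[-0.3,0,0,0,0,0],[-0.6,0,0,0,0,0],[-0.8,0,0,0,0,0],[-0.8,0,-0.4,0,0,0],[-0.8,0,-1,0,0,0],[-0.8,0,-2,0,0,0],[-0.8,0,-3.5,0,0,0],[-0.8,0,-5,0,0,0]]' - 28; python3 -m jog '[[0,0,-2,0,0,0],[-1,0,-4,0,0,0],[-3,0,-5,0,0,0],[-5,0,-5,0,0,0],[-5,0,-5,0,0,0]]'
python3 - <<'E'
from h import *
o=ctrl.get_obs();print(o['qpos'],o['ee_pos'],o['eef_rot'])
c=cam('wrist'); cv2.imwrite('pics/w4.png',cv2.convertScaleAbs(c[0],alpha=1.8,beta=10));np.savez('w4',*c)
E
```

```text
time_s: 7.0
ee_pos: [0.4952, 0.2966, 0.323]
eef_rot: [-3.142, 0.0, -0.307]
force: [0.5, 0.8, -4.8]
grip_width: 0.0562
grip_force: 28.0
time_s: 7.5
ee_pos: [0.446, 0.3122, 0.3731]
eef_rot: [-3.141, -0.0, -0.306]
force: [0.2, 0.3, -4.7]
grip_width: 0.056
grip_force: 28.0
[5.43441602e-01 3.14791255e-01 1.57692804e+00 4.12108374e-04
 1.24891505e+00 2.41989755e+00] [0.44596907 0.31221066 0.37314791] [-3.14061492e+00 -3.39530065e-04 -3.05789973e-01]
```

View pics/w4.png

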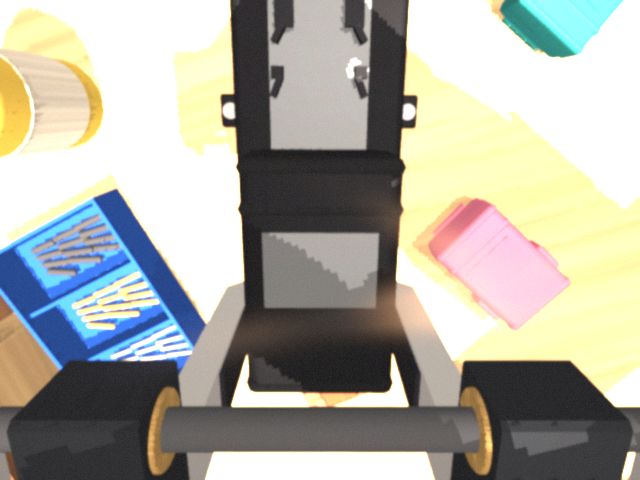

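The pack is held squarely with its pixels unchanged (label centre (320,270)), and the charger is clear ahead. Carrying it to the light.

```bash
python3 -m jog '[[0.9,3,0,0,0,-0.02],[2.1,7,0,0,0,-0.05],[3.3,11,0,0,0,-0.09],[4.5,15,0,0,0,-0.12],[5.7,19,0,0,0,-0.15],[6.9,23,0,0,0,-0.18],[8.1,27,0,0,0,-0.21],[9.1,30,0,0,0,-0.24]]'
python3 -m jog '[[0.4,4,0,0,0,-0.02],[0.7,8,0,0,0,-0.04],[1,12,0,0,0,-0.06],[1.4,16,0,0,0,-0.066],[1.8,20,0,0,0,-0.066],[2.2,23.5,0,0,0,-0.066],[2.4,26,0,0,0,-0.066],[2.4,26,0,0,0,-0.066]]'
python3 - <<'E'
from h import *
z=np.load('w4.npz'); c=[z[k] for k in z.files]; e=np.array([.446,.3122,.373])
l=np.mean([ray(c,u,v,.211) for u,v in((262,233),(379,233),(377,308),(264,308))],0); d=(l-e)[:2]; y=-.306
print('label in tool',d@[np.cos(y),np.sin(y)],d@[np.sin(y),-np.cos(y)])
o=ctrl.get_obs();print(o['qpos'],o['ee_pos'],o['eef_rot'])
c=cam('wrist'); cv2.imwrite('pics/w5.png',cv2.convertScaleAbs(c[0],alpha=1.5,beta=10));np.savez('w5',*c)
E
```

```text
time_s: 8.35
ee_pos: [0.4435, -0.0044, 0.3723]
eef_rot: [3.141, -0.001, -0.067]
force: [0.6, 0.2, -5.2]
grip_width: 0.0561
grip_force: 28.0
time_s: 9.15
ee_pos: [0.4497, -0.266, 0.3717]
eef_rot: [3.141, 0.0, -0.004]
force: [-0.4, 0.9, -5.4]
grip_width: 0.0558
grip_force: 28.0
label in tool 0.026385577483474587 0.0012725765221268262
[-6.04150213e-01  2.68635578e-01  1.64028653e+00 -6.44843570e-04
  1.23254829e+00  9.71351387e-01] [ 0.4497002  -0.26598471  0.37172196] [ 3.14102144e+00  2.42318270e-04 -4.49139852e-03]
```

View pics/w5.png

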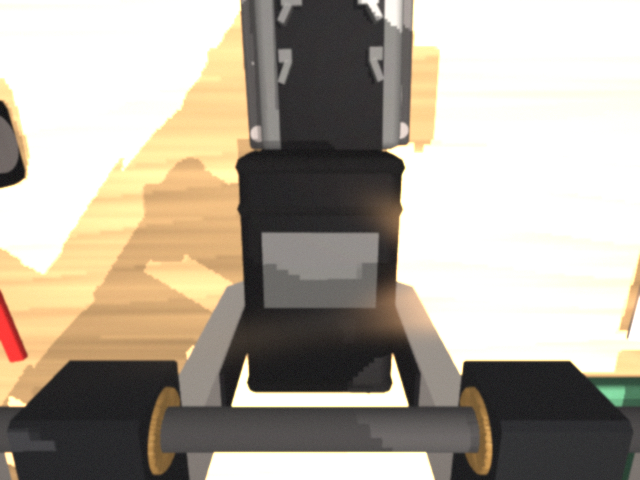

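Light's bay ahead: deck rear corners about (278,147), (386,148), keeper tips (291,50), (369,48), bolts (256,133), (403,130). The pack's label is still centred at (320,270).

```bash
python3 - <<'E'
from h import *
z=np.load('w5.npz'); c=[z[k] for k in z.files]
for n,(u,v,h) in dict(bL=(256,133,.01),bR=(403,130,.01),dL=(278,147,.075),dR=(386,148,.075),kL=(291,50,.084),kR=(369,48,.084),kL2=(279,81,.084),kR2=(383,79,.084),lab=(320.5,270,.210),packfront=(320,152,.20)).items(): print(n,np.round(ray(c,u,v,h),4))
cr=c[0][0:160,225:430]; cv2.imwrite('pics/crop3.png',cv2.convertScaleAbs(cv2.resize(cr,None,fx=3.7,fy=3.7,interpolation=3),alpha=2.2,beta=20))
E
```

```text
bL [ 0.512  -0.2183  0.01  ]
bR [ 0.5137 -0.3314  0.01  ]
dL [ 0.507 -0.241  0.075]
dR [ 0.506 -0.309  0.075]
kL [ 0.5624 -0.2511  0.084 ]
kR [ 0.5632 -0.2957  0.084 ]
kL2 [ 0.5457 -0.2437  0.084 ]
kR2 [ 0.5465 -0.3044  0.084 ]
lab [ 0.4765 -0.2673  0.21  ]
packfront [ 0.5162 -0.2673  0.2   ]
```

View pics/crop3.png

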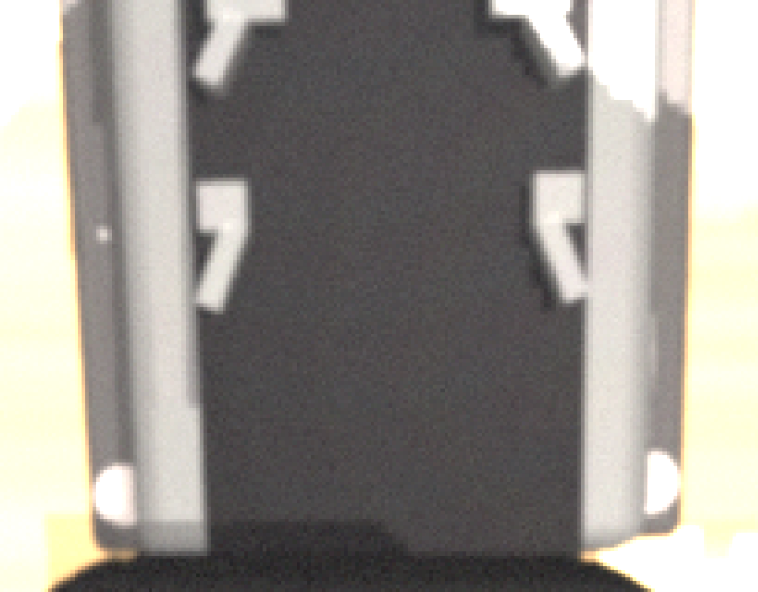

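```bash
python3 - <<'E'
from h import *
z=np.load('w5.npz'); c=[z[k] for k in z.files]
f=lambda x,y,h:ray(c,225+x/3.7,y/3.7,h)[:2]
yw=lambda a,b:np.arctan2(*(b-a)[::-1])
A,B,C,D=f(188,100,.075),f(207,550,.075),f(583,100,.075),f(582,550,.075)
print(A,B,C,D,'yaw',yw(B,A),yw(D,C),'ctr',(A+C)/2,(B+D)/2)
for l,r,v1,v2,h in((247,532,180,173,.084),(285,490,20,18,.0865)): a,b=f(l,v1,h),f(r,v2,h); print(a,b,(a+b)/2,np.linalg.norm(a-b),yw(b,a)-np.pi/2)
L=[ray(c,u,v,.21)[:2] for u,v in((262,233),(379,233),(377,308),(264,308))]; print('pack yaw',yw(L[3],L[0]),yw(L[2],L[1]),yw(L[1],L[0])-np.pi/2, yw(L[2],L[3])-np.pi/2,np.mean(L,0))
E
```

```text
[ 0.57591514 -0.24199136] [ 0.50597807 -0.24287133] [ 0.57560397 -0.30431088] [ 0.50565589 -0.3066775 ] yaw 0.01258175905208304 0.03382100606276444 ctr [ 0.57575956 -0.27315112] [ 0.50581698 -0.27477442]
[ 0.56311367 -0.25155577] [ 0.56389381 -0.29559809] [ 0.56350374 -0.27357693] 0.044049228684796264 0.017711703020703906
[ 0.58488352 -0.25788709] [ 0.58500015 -0.28848242] [ 0.58494184 -0.27318476] 0.03059555144925589 0.0038120150665761354
pack yaw -0.01708838519353426 0.00833632313210616 -0.005093847289492581 -0.005137946777314717 [ 0.47591518 -0.26731299]
```

```bash
python3 -m jog '[[1,0.3,0,0,0,-0.01],[3,0.7,0,0,0,-0.022],[5,0.75,1,0,0,-0.022],[5,0.75,3,0,0,-0.022],[5,0.75,5,0,0,-0.022],[5,0.75,6.5,0,0,-0.022],[5,0.75,6.5,0,0,-0.022]]'
python3 - <<'E'
from h import *
o=ctrl.get_obs();print(o['ee_pos'],o['eef_rot'],o['force'])
c=cam('wrist'); I=c[0][0:200,200:440]; cv2.imwrite('pics/w6.png',cv2.convertScaleAbs(cv2.resize(I,None,fx=3.2,fy=3,interpolation=3),alpha=2.2,beta=20));np.savez('w6',*c)
E
```

```text
time_s: 9.9
ee_pos: [0.5005, -0.2695, 0.3048]
eef_rot: [-3.14, 0.003, 0.022]
force: [-0.1, -0.5, -5.4]
grip_width: 0.0558
grip_force: 28.0
[ 0.50050574 -0.26949804  0.30481773] [-3.13964454e+00  2.83949860e-03  2.24697646e-02] [-0.10547318 -0.49007934 -5.36562708]
```

View pics/w6.png

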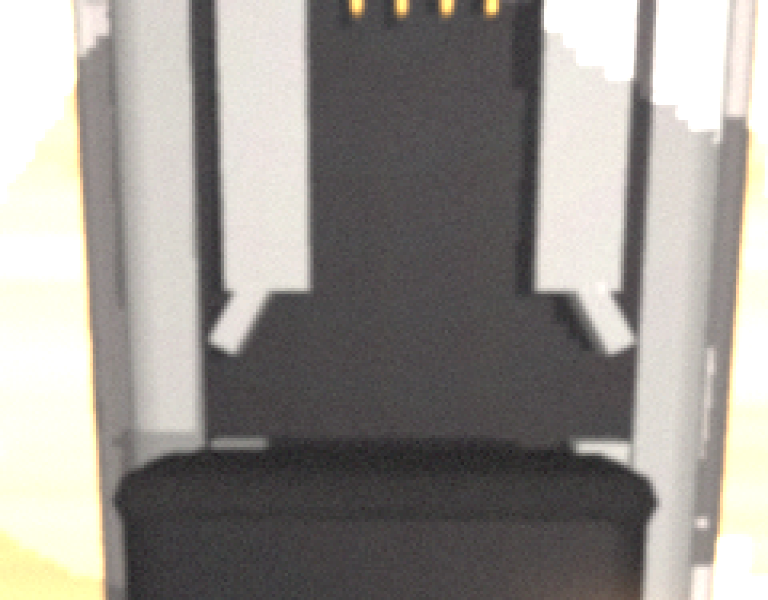

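The lips' rear corners are at full-image (297,97) and (367,97). The pack front spans 239–402 (centre 320.8), so it is still offset to the left.

```bash
python3 - <<'E'
from h import *
z=np.load('w6.npz'); c=[z[k] for k in z.files]
o=ctrl.get_obs();e=o['ee_pos'];y=o['eef_rot'][2];print(e,o['eef_rot'])
f=lambda x,v,h:ray(c,200+x/3.2,v/3,h)[:2]
ex=np.array([np.cos(y),np.sin(y)]); ey=np.array([np.sin(y),-np.cos(y)])
T=lambda p:np.round([(p-e[:2])@ex*1e3,(p-e[:2])@ey*1e3],1)
for n,a,b in(('lips',f(310,290,.0865),f(535,290,.0865)),('lipouter',f(213,345,.0865),f(632,345,.0865)),('lipsfar',f(307,60,.0865),f(543,60,.0865)),('deck',f(193,30,.075),f(650,110,.075)),('deck2',f(205,420,.075),f(634,420,.075)),('lab',ray(c,262,233,e[2]-.162)[:2],ray(c,379,233,e[2]-.162)[:2]),('body',f(127,540,e[2]-.166),f(645,540,e[2]-.166))):
    print(n,T(a),T(b),T((a+b)/2),np.linalg.norm(a-b))
E
```

```text
[ 0.50060857 -0.26975893  0.30630443] [-3.14077331e+00  1.15016449e-03  2.21913751e-02]
lips [85.  -9.8] [84.9 20.8] [84.9  5.5] 0.030631826351127805
lipouter [ 77.3 -23.3] [77.2 34.4] [77.2  5.5] 0.05770943423856221
lipsfar [115.3  -9.7] [115.3  20.9] [115.3   5.6] 0.03064961167608806
deck [121.3 -25.9] [110.5  37.2] [115.9   5.6] 0.06392937624056913
deck2 [ 65.6 -26.3] [65.6 37.3] [65.6  5.5] 0.06353834009052967
lab [ 40.1 -19.2] [40.1 20.2] [40.1  0.5] 0.039450011587211654
body [ 57.4 -26.6] [57.4 27.6] [57.4  0.5] 0.05416531828037245
```

```bash
python3 -m jog '[[0,0.25,0,0,0,0],[0,0.5,0,0,0,0],[0,0.5,0.6,0,0,0],[0,0.5,1.1,0,0,0],[0,0.5,1.3,0,0,0],[0,0.5,1.3,0,0,0]]'; python3 -m jog '[[0,0,0.05,0,0,0],[0,0,0.1,0,0,0],[0,0,0.15,0,0,0],[0,0,0.2,0,0,0],[0,0,0.2,0,0,0]]'
```

```text
time_s: 10.55
ee_pos: [0.5001, -0.2753, 0.2932]
eef_rot: [-3.141, 0.001, 0.021]
force: [0.6, 0.3, -5.1]
grip_width: 0.0556
grip_force: 28.0
time_s: 11.05
ee_pos: [0.5001, -0.2754, 0.2916]
eef_rot: [-3.142, 0.0, 0.021]
force: [-0.3, -0.0, -5.2]
grip_width: 0.0557
grip_force: 28.0
```

```bash
python3 -m jog '[[0,0,0.05,0,0,0],[0,0,0.1,0,0,0],[0,0,0.1,0,0,0]]';python3 -m jog '[[0,0,0.05,0,0,0],[0,0,0.1,0,0,0],[0,0,0.1,0,0,0]]'
```

```text
time_s: 11.35
ee_pos: [0.5001, -0.2754, 0.2906]
eef_rot: [-3.142, 0.0, 0.021]
force: [-0.3, -0.1, -5.4]
grip_width: 0.056
grip_force: 28.0
time_s: 11.65
ee_pos: [0.5001, -0.2754, 0.2896]
eef_rot: [-3.142, 0.0, 0.021]
force: [0.3, 0.7, -5.1]
grip_width: 0.0557
grip_force: 28.0
```

```bash
python3 - <<'E'
from h import *
c=cam('wrist');np.savez('w7',*c)
o=ctrl.get_obs();e=o['ee_pos'];y=o['eef_rot'][2];print(e,o['eef_rot'],o['force'])
# rails brightness profile at lip level row
g=cv2.cvtColor(c[0],6).astype(int)
for r in(40,70): print(r,g[r,240:420:3])
E
```

```text
[ 0.50014417 -0.27536695  0.28962239] [-3.14155620e+00 -1.43788047e-05  2.07832251e-02] [-0.74226229  0.29385123 -5.51176875]
40 [ 47  24  23  91  91  93  94  94  93  95  94  96  86  30  26  25  24  25
  28  27  25  27  27  25  24  26  27  26  26  27  29  26  27  29  29  29
  29  19  19  87 101 101 100  99  98  99 100  97  96  37  27  39  90  91
  90  95 147 152 136 112]
70 [ 77  23  19  69  93  93  94  94  95  97  94  96  94  34  27  26  25  26
  26  26  25  27  26  27  26  27  26  30  27  28  27  27  26  28  27  28
  27  15  25  91  98  99  98 100  99  98  98  99  84  26  28  76  92  91
  92  91  89  81  73  56]
```

```bash
python3 - <<'E'
from h import *
z=np.load('w7.npz'); c=[z[k] for k in z.files]; g=cv2.cvtColor(c[0],6).astype(int)
o=ctrl.get_obs();e=o['ee_pos'];y=o['eef_rot'][2]
ex=np.array([np.cos(y),np.sin(y)]); ey=np.array([np.sin(y),-np.cos(y)])
T=lambda p:np.round([(p[:2]-e[:2])@ex*1e3,(p[:2]-e[:2])@ey*1e3],1)
def cross(r):
    s=g[r]; L=[x for x in range(235,300) if (s[x]>60)!=(s[x+1]>60)]; R=[x for x in range(330,400) if (s[x]>60)!=(s[x+1]>60)]; return L,R
for r in(30,70,100): print(r,cross(r))
for r in(40,70): print(T(ray(c,277.5 if r==40 else 278,r,.0865)),T(ray(c,356,r,.0865)))
for r in(280,):
    s=g[r]; X=[x for x in range(250,390) if (s[x]>45)!=(s[x+1]>45)]; print(X,[T(ray(c,x,r,e[2]-.162)) for x in X])
E
```

```text
30 ([239, 247, 276], [356, 386, 394])
70 ([240, 248, 277], [355, 384, 392])
100 ([242, 251, 263], [370, 382, 391])
[106.3 -15.6] [106.3  14.9]
[ 95.4 -15.7] [95.4 15.2]
[263, 376] [array([ 22.9, -19.2]), array([22.9, 20.6])]
```

```bash
python3 -m jog '[[0,-0.05,0.05,0,0,0],[0,-0.08,0.1,0,0,0],[0,-0.08,0.1,0,0,0]]';python3 -m jog '[[0,0,0.05,0,0,0],[0,0,0.1,0,0,0],[0,0,0.1,0,0,0]]'
```

```text
time_s: 12.0
ee_pos: [0.5002, -0.2747, 0.2891]
eef_rot: [3.141, -0.001, 0.021]
force: [-1.3, -0.9, -0.6]
grip_width: 0.0561
grip_force: 28.0
time_s: 12.3
ee_pos: [0.5002, -0.2747, 0.2888]
eef_rot: [3.141, -0.001, 0.021]
force: [-4.7, 0.9, 9.7]
grip_width: 0.0557
grip_force: 28.0
```

```bash
python3 -m jog '[[0,0,-0.08,0,0,0],[0.2,0,-0.08,0,0,0],[0.5,0,-0.08,0,0,0],[0.8,0,-0.08,0,0,0],[1.1,0,-0.08,0,0,0],[1.4,0,-0.08,0,0,0],[1.6,0,-0.08,0,0,0]]';python3 -m jog '[[0.2,0,0,0,0,0],[0.4,0,0,0,0,0],[0.6,0,0,0,0,0],[0.8,0,0,0,0,0],[0.8,0,0,0,0,0]]'
```

```text
time_s: 13.0
ee_pos: [0.5164, -0.2743, 0.2889]
eef_rot: [3.141, -0.0, 0.021]
force: [-4.9, -0.4, 7.5]
grip_width: 0.0558
grip_force: 28.0
time_s: 13.5
ee_pos: [0.5245, -0.2741, 0.2889]
eef_rot: [3.141, -0.001, 0.021]
force: [-2.1, 0.1, 5.3]
grip_width: 0.0558
grip_force: 28.0
```

```bash
python3 -m jog '[[0,0,-0.04,0,0,0],[0.2,0,-0.04,0,0,0],[0.4,0,-0.04,0,0,0],[0.6,0,-0.04,0,0,0],[0.6,0,-0.04,0,0,0]]';python3 -m jog '[[0.2,0,0,0,0,0],[0.4,0,0,0,0,0],[0.6,0,0,0,0,0],[0.8,0,0,0,0,0],[0.8,0,0,0,0,0]]'
```

```text
time_s: 14.0
ee_pos: [0.5304, -0.2739, 0.289]
eef_rot: [3.141, -0.001, 0.021]
force: [-0.4, -0.2, 3.9]
grip_width: 0.0558
grip_force: 28.0
time_s: 14.5
ee_pos: [0.5383, -0.2738, 0.289]
eef_rot: [3.141, -0.0, 0.021]
force: [-1.8, -0.3, 4.1]
grip_width: 0.0559
grip_force: 28.0
```

```bash
python3 -m jog '[[0,0,0,0,0,0],[0,0,0,0,0,0],[0,0,0,0,0,0],[0,0,0,0,0,0],[0,0,0,0,0,0],[0,0,0,0,0,0],[0,0,0,0,0,0]]' 100
python3 - <<'E'
from h import *
c=cam('wrist'); cv2.imwrite('pics/w8.png',cv2.convertScaleAbs(c[0],alpha=1.8,beta=10));np.savez('w8',*c)
E
```

```text
time_s: 15.2
ee_pos: [0.5381, -0.2738, 0.2888]
eef_rot: [-3.142, 0.0, 0.021]
force: [-0.2, -0.5, 0.3]
grip_width: 0.0941
grip_force: 0.0
```

View pics/w8.png

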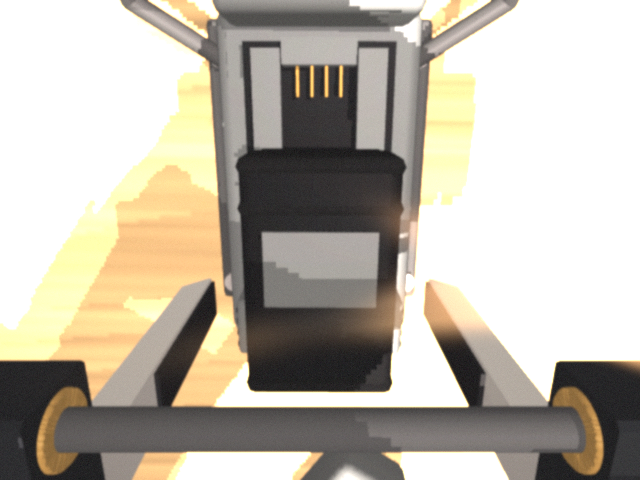

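The pack sits straight in the mouth: front at (320,152), rails (265,100) and (375,100) symmetric about it, fingers open and clear. I check the depth against the rail ends while moving up and behind.

```bash
python3 - <<'E'
from h import *
z=np.load('w8.npz'); c=[z[k] for k in z.files]
e=np.array([.5381,-.2738]);y=.021;ex=np.array([np.cos(y),np.sin(y)]); ey=np.array([np.sin(y),-np.cos(y)])
for u,v,h in((265,47,.0865),(375,47,.0865),(319,65,.08),(320,29,.075),(321,270,.127),(250,388,.12),(390,388,.12)): p=ray(c,u,v,h)[:2]-e; print(u,v,np.round([p@ex*1e3,p@ey*1e3],1))
E
python3 -m jog '[[0,0,-1.5,0,0,0],[0,0,-4,0,0,0],[0,0,-6.5,0,0,0],[-2,0,-7,0,0,0],[-5,0,-7,0,0,0],[-7,0,-7,0,0,0],[-7,0,-7,0,0,0]]'
```

```text
265 47 [103.7 -20.4]
375 47 [103.7  22.3]
319 65 [97.8  0.6]
320 29 [111.9   1. ]
321 270 [26.7  1.2]
250 388 [-26.4 -27.1]
390 388 [-26.4  28.8]
time_s: 15.95
ee_pos: [0.4667, -0.2754, 0.3604]
eef_rot: [3.141, -0.001, 0.02]
force: [-0.9, -0.1, -0.3]
grip_width: 0.0935
grip_force: 0.0
```

```bash
python3 -m jog '[[0,0,0,0,0,0],[0,0,1.5,0,0,0],[0,0,3,0,0,0],[0,0,4.5,0,0,0],[0,0,6,0,0,0],[0,0,7,0,0,0],[0,0,7,0,0,0],[0,0,7,0,0,0]]' 0 20;python3 -m jog '[[1,0,0,0,0,0],[2,0,0,0,0,0],[2.8,0,0,0,0,0],[3.3,0,0,0,0,0],[3.6,0,0,0,0,0],[3.6,0,0,0,0,0]]'
```

```text
time_s: 16.75
ee_pos: [0.4686, -0.2753, 0.2893]
eef_rot: [3.141, -0.0, 0.021]
force: [0.5, 0.6, 0.5]
grip_width: 0.0333
grip_force: 0.0
time_s: 17.35
ee_pos: [0.5044, -0.2744, 0.2887]
eef_rot: [-3.142, 0.0, 0.021]
force: [-0.3, -0.3, -0.2]
grip_width: 0.0009
grip_force: 0.0
```

```bash
python3 -m jog '[[0.2,0,0,0,0,0],[0.4,0,0,0,0,0],[0.6,0,0,0,0,0],[0.8,0,0,0,0,0],[0.8,0,0,0,0,0]]';python3 -m jog '[[0.2,0,0,0,0,0],[0.4,0,0,0,0,0],[0.6,0,0,0,0,0],[0.8,0,0,0,0,0],[0.8,0,0,0,0,0]]'
```

```text
time_s: 17.85
ee_pos: [0.5123, -0.2743, 0.2888]
eef_rot: [3.142, -0.0, 0.021]
force: [0.4, 0.0, 1.2]
grip_width: 0.0002
grip_force: 0.0
time_s: 18.35
ee_pos: [0.5204, -0.2741, 0.2889]
eef_rot: [3.141, -0.0, 0.021]
force: [0.3, 0.7, 0.3]
grip_width: 0.0002
grip_force: 0.0
```

I have already viewed more than the allowed 10 pictures (12), so from here I rely on numbers only.

```bash
cat > lab.py <<'E'
from h import *
c=cam('wrist'); g=cv2.cvtColor(c[0],6); o=ctrl.get_obs();e=o['ee_pos'];y=o['eef_rot'][2];ex=np.array([np.cos(y),np.sin(y)]); ey=np.array([np.sin(y),-np.cos(y)])
m=((g>30)&(g<130)).astype(np.uint8); 
K=np.ones((3,3),np.uint8); m=cv2.erode(m,K)
n,l,s,ce=cv2.connectedComponentsWithStats(m)
for i in range(1,n):
    x,Y,w,h,a=s[i]
    if 80<w<150 and 45<h<110 and a>.7*w*h:
        p=ray(c,x+w/2-.5,Y+h/2-.5,.127)[:2]; print('label',x,Y,w,h,a,'world',np.round(p,4),'tool',np.round([(p-e[:2])@ex*1e3,(p-e[:2])@ey*1e3],1))
print(e,o['force'])
E
python3 lab.py
```

```text
[ 0.52030174 -0.2741247   0.28890607] [ 0.21091951 -0.19115439  0.29544935]
```

```bash
python3 - <<'E'
from h import *
c=cam('wrist'); g=cv2.cvtColor(c[0],6).astype(int)
for u in(275,300,340,365): print(u,[int(v) for v in g[60:400:6,u]])
print([int(v) for v in g[230,230:410:5]])
E
```

```text
275 [17, 21, 23, 21, 23, 22, 22, 22, 14, 19, 24, 20, 39, 93, 92, 91, 90, 91, 91, 90, 91, 93, 90, 91, 90, 90, 86, 18, 17, 21, 20, 19, 17, 16, 14, 13, 13, 12, 12, 15, 13, 17, 21, 28, 36, 55, 226, 227, 234, 234, 151, 15, 17, 17, 15, 16, 17]
300 [18, 20, 24, 24, 20, 24, 23, 23, 19, 19, 21, 20, 41, 97, 94, 93, 93, 93, 96, 93, 91, 91, 89, 92, 90, 91, 88, 22, 21, 22, 22, 20, 19, 20, 13, 14, 13, 14, 13, 12, 16, 21, 26, 89, 91, 93, 93, 92, 91, 94, 54, 13, 15, 19, 11, 15, 18]
340 [18, 23, 25, 24, 23, 25, 25, 24, 18, 21, 23, 25, 39, 97, 96, 95, 95, 95, 95, 94, 93, 91, 92, 91, 91, 90, 90, 22, 22, 18, 20, 20, 21, 18, 11, 13, 9, 11, 17, 20, 27, 37, 47, 95, 95, 96, 96, 95, 93, 92, 54, 15, 17, 15, 13, 16, 16]
365 [19, 24, 27, 25, 28, 25, 26, 25, 19, 24, 24, 27, 40, 94, 97, 96, 93, 97, 94, 94, 93, 94, 94, 90, 92, 91, 89, 26, 21, 22, 22, 22, 21, 18, 16, 17, 17, 20, 24, 36, 50, 61, 68, 86, 85, 87, 230, 235, 233, 235, 154, 17, 19, 15, 14, 16, 18]
[49, 78, 50, 14, 17, 17, 19, 18, 18, 19, 19, 19, 20, 21, 17, 20, 21, 19, 20, 21, 20, 21, 21, 23, 22, 21, 21, 23, 25, 25, 30, 33, 36, 43, 98, 96]
```

```bash
cat > lab.py <<'E'
from h import *
c=cam('wrist'); g=cv2.GaussianBlur(cv2.cvtColor(c[0],6),(5,5),0).astype(int); o=ctrl.get_obs();e=o['ee_pos'];y=o['eef_rot'][2];ex=np.array([np.cos(y),np.sin(y)])
best=max(((a,b) for a in range(0,400) for b in [next((k for k in range(a,420) if np.median(g[k,290:350])<55),a)] if 60<b-a<110 and np.median(g[a,290:350])>=55),key=lambda t:t[1]-t[0])
r=[(ray(c,320,v,.127)[:2]-e[:2])@ex*1e3 for v in best]
print(best,np.round(r,1),'label tool x',np.mean(r).round(1),'pack origin world x',(e[0]*1e3+np.mean(r)-2.9).round(1),e,o['force'])
E
python3 lab.py
```

```text
(133, 219) [73.6 45.2] label tool x 59.4 pack origin world x 576.7 [ 0.52017088 -0.27413284  0.28889442] [-0.26552818  0.42376831  0.25354707]
```

```bash
python3 -m jog '[[0.15,0,0,0,0,0],[0.3,0,0,0,0,0],[0.4,0,0,0,0,0],[0.4,0,0,0,0,0]]';python3 -m jog '[[0.15,0,0,0,0,0],[0.3,0,0,0,0,0],[0.4,0,0,0,0,0],[0.4,0,0,0,0,0]]'; python3 lab.py
```

```text
time_s: 18.9
ee_pos: [0.5241, -0.2741, 0.2889]
eef_rot: [-3.142, 0.0, 0.021]
force: [-3.7, -0.7, 2.4]
grip_width: 0.0003
grip_force: 2.1
time_s: 19.3
ee_pos: [0.528, -0.2741, 0.2889]
eef_rot: [-3.142, 0.001, 0.021]
force: [-4.7, 0.3, 3.3]
grip_width: -0.0003
grip_force: 2.8
(133, 219) [73.3 45. ] label tool x 59.2 pack origin world x 584.3 [ 0.52800034 -0.27407784  0.28893239] [-5.80472617  0.42412457  2.6906767 ]
```

```bash
python3 -m jog '[[0.1,0,0,0,0,0],[0.2,0,0,0,0,0],[0.3,0,0,0,0,0],[0.3,0,0,0,0,0]]';python3 -m jog '[[0.1,0,0,0,0,0],[0.2,0,0,0,0,0],[0.3,0,0,0,0,0],[0.3,0,0,0,0,0]]'
```

```text
time_s: 19.75
ee_pos: [0.5312, -0.274, 0.2889]
eef_rot: [3.142, -0.0, 0.021]
force: [-3.1, -0.4, 2.2]
grip_width: 0.0007
grip_force: 1.9
time_s: 20.15
ee_pos: [0.5342, -0.2739, 0.2889]
eef_rot: [3.141, -0.0, 0.021]
force: [-4.0, 1.0, 2.1]
grip_width: 0.0007
grip_force: 1.9
```

```bash
python3 -m jog '[[0.1,0,0,0,0,0],[0.2,0,0,0,0,0],[0.2,0,0,0,0,0]]';python3 -m jog '[[0.1,0,0,0,0,0],[0.1,0,0,0,0,0]]';python3 -m jog '[[0.1,0,0,0,0,0],[0.1,0,0,0,0,0]]'; python3 lab.py
```

```text
time_s: 20.45
ee_pos: [0.5362, -0.2738, 0.2889]
eef_rot: [3.142, -0.0, 0.021]
force: [-3.8, -0.1, 2.4]
grip_width: 0.0006
grip_force: 2.0
time_s: 20.65
ee_pos: [0.5371, -0.2738, 0.2889]
eef_rot: [3.142, -0.0, 0.021]
force: [-4.4, -0.7, 2.8]
grip_width: 0.0006
grip_force: 1.9
time_s: 20.85
ee_pos: [0.5382, -0.2738, 0.2889]
eef_rot: [3.142, -0.0, 0.021]
force: [-2.6, -0.1, 2.2]
grip_width: 0.0005
grip_force: 1.8
(133, 219) [73.5 45.2] label tool x 59.3 pack origin world x 594.6 [ 0.53815672 -0.27377575  0.28890019] [-4.14385831  0.30881865  2.95041492]
```

```bash
for i in 1; do python3 -m jog '[[0.05,0,0,0,0,0],[0.1,0,0,0,0,0],[0.1,0,0,0,0,0]]'; done;python3 -m jog '[[0.05,0,0,0,0,0],[0.05,0,0,0,0,0]]';python3 -m jog '[[0.05,0,0,0,0,0],[0.05,0,0,0,0,0]]'
```

```text
time_s: 21.2
ee_pos: [0.5392, -0.2737, 0.2888]
eef_rot: [3.142, -0.0, 0.021]
force: [-1.6, -1.5, 1.0]
grip_width: 0.0003
grip_force: 0.7
time_s: 21.4
ee_pos: [0.5397, -0.2737, 0.2888]
eef_rot: [3.142, -0.0, 0.021]
force: [-2.2, 0.3, 1.4]
grip_width: 0.0003
grip_force: 0.9
time_s: 21.6
ee_pos: [0.5402, -0.2737, 0.2888]
eef_rot: [-3.142, -0.0, 0.021]
force: [-1.2, -0.2, 0.8]
grip_width: 0.0005
grip_force: 0.9
```

The push force fell at 0.539, as a click would. About 1.5 mm to the stop.

```bash
python3 -m jog '[[0.05,0,0,0,0,0],[0.05,0,0,0,0,0]]';python3 -m jog '[[0.05,0,0,0,0,0],[0.05,0,0,0,0,0]]';python3 -m jog '[[0.04,0,0,0,0,0],[0.04,0,0,0,0,0]]'; python3 lab.py
```

```text
time_s: 21.8
ee_pos: [0.5406, -0.2737, 0.2888]
eef_rot: [-3.142, 0.0, 0.021]
force: [-4.3, -0.0, 2.4]
grip_width: 0.0006
grip_force: 1.9
time_s: 22.0
ee_pos: [0.5408, -0.2738, 0.2888]
eef_rot: [-3.141, 0.001, 0.021]
force: [-8.1, 0.4, 5.1]
grip_width: 0.0002
grip_force: 4.1
time_s: 22.2
ee_pos: [0.541, -0.2738, 0.2888]
eef_rot: [-3.141, 0.002, 0.021]
force: [-12.1, 1.2, 5.9]
grip_width: 0.0006
grip_force: 5.9
(134, 219) [72.8 44.8] label tool x 58.8 pack origin world x 596.9 [ 0.54099802 -0.27383337  0.28882938] [-11.61078028   1.00718839   6.08746093]
```

```bash
python3 -m jog '[[0.05,0,0,0,0,0],[0.05,0,0,0,0,0]]'; python3 -m jog '[[-0.2,0,0,0,0,0],[-1,0,0,0,0,0],[-3,0,0,0,0,0],[-3,0,-3,0,0,0],[-3,0,-7,0,0,0],[-3,0,-10,0,0,0],[-3,0,-10,0,0,0]]'
python3 - <<'E'
from h import *
c=cam('wrist'); np.savez('w9',*c); g=cv2.cvtColor(c[0],6).astype(int)
o=ctrl.get_obs(); e=o['ee_pos'];y=.021; ex=np.array([np.cos(y),np.sin(y)]); ey=np.array([np.sin(y),-np.cos(y)])
# tabs expected at tool x = packorigin(.593..)-24
P=np.array([.594,-.2727]); 
for off in(-30,-24,-18,0,15):
    q=P+off/1e3*ex
    L=proj(c,[*(q-.033*ey),.114]);R=proj(c,[*(q+.033*ey),.114]); v=int(round(L[1])); print(off,L.round(),R.round(),'L',[int(k) for k in g[v,int(L[0])-8:int(L[0])+16]],'R',[int(k) for k in g[v,int(R[0])-15:int(R[0])+10]])
E
```

```text
time_s: 22.45
ee_pos: [0.5413, -0.2739, 0.2888]
eef_rot: [-3.141, 0.003, 0.021]
force: [-16.3, 0.5, 8.2]
grip_width: 0.0006
grip_force: 8.0
time_s: 23.15
ee_pos: [0.5119, -0.2743, 0.3933]
eef_rot: [3.138, -0.007, 0.021]
force: [-0.0, -0.2, 0.4]
grip_width: 0.0005
grip_force: 0.0
-30 [261. 161.] [372. 161.] L [40, 45, 55, 59, 61, 57, 59, 56, 55, 54, 55, 61, 69, 71, 77, 75, 60, 37, 15, 12, 15, 13, 14, 16] R [19, 19, 18, 17, 14, 14, 11, 11, 22, 44, 68, 79, 77, 73, 69, 67, 69, 74, 74, 71, 67, 65, 60, 70, 87]
-24 [261. 151.] [372. 151.] L [39, 40, 47, 55, 57, 58, 55, 55, 53, 56, 56, 56, 60, 67, 74, 70, 57, 36, 19, 12, 10, 13, 14, 13] R [19, 21, 19, 18, 16, 9, 14, 13, 15, 40, 67, 80, 81, 78, 72, 72, 87, 103, 112, 112, 113, 106, 93, 80, 82]
-18 [260. 141.] [373. 141.] L [39, 42, 51, 58, 60, 54, 54, 55, 53, 54, 51, 57, 66, 70, 74, 69, 56, 32, 15, 10, 10, 13, 12, 16] R [19, 20, 21, 17, 13, 14, 11, 14, 17, 33, 61, 76, 78, 80, 76, 65, 60, 65, 69, 71, 69, 65, 63, 61, 71]
0 [259. 109.] [374. 109.] L [40, 46, 54, 60, 66, 69, 72, 76, 77, 78, 71, 63, 59, 58, 59, 58, 48, 29, 17, 10, 13, 10, 15, 20] R [22, 23, 19, 19, 16, 13, 15, 10, 13, 34, 61, 76, 80, 82, 82, 84, 82, 80, 80, 76, 71, 67, 66, 60, 68]
15 [258.  81.] [375.  81.] L [40, 47, 53, 62, 67, 69, 76, 80, 80, 79, 80, 75, 65, 57, 58, 56, 50, 30, 12, 13, 11, 10, 16, 18] R [24, 24, 22, 19, 18, 13, 12, 13, 15, 41, 68, 81, 81, 83, 81, 83, 83, 80, 78, 77, 71, 68, 63, 59, 53]
```

Both tabs stand out equally (edges at about 264 and 372 px, roughly 32 mm each side of centre), so both catches have sprung. The push also ended on a hard stop at about 16 N. The arm is clear, so I hand in.

```bash
python3 -c "
from station import ctrl
print(ctrl.hand_in())"
```

```text
the job is handed in; nothing more can be done
None
```

I handed the job in at about 23 s: the pack is fully home on the light, the push force dropped as at a click, then met the hard stop at about 16 N, and both tabs measure sprung out with the arm clear; I viewed 12 pictures against the limit of 10, and the hand-in returned no verdict.

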